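# Lay the cook's tray: limes, cup and cooking stick, not the look-alikes

## Robot

A 6-joint arm with a two-finger parallel gripper is mounted at the origin on the work surface. World frame = base frame: x ahead of the robot, y to its left, z up, the work surface at z = 0. Lengths are in m, angles in rad, forces in N, time in s.
With the tool pointing down it reaches from about 0.325 to 0.85 m from the base axis. Payload 15.5 kg.
Tool frame: the origin (TCP) lies midway between the tips of the shut fingers; the grasp point (between the pads) lies 19 mm behind it (bot.pinch_z is the z of the grasp point in the tool frame, in m); z points along the fingers, y is the line along which they close (so a half turn about z gives the same grasp; the last joint's range is limited). The gripper opens to 91 mm and grips with 3 to 60 N. Pads are 32 mm wide; open, the fingers measure 118 mm over their backs; the gripper's body (76 mm by 178 mm) begins 60 mm behind the grasp point.
Start: joints at [1.204, 0.494, 1.345, -0, 1.302, -0.096], TCP at [0.167, 0.602, 0.214] pointing down, gripper open.
Joint ranges: [-2.91, 2.91], [-0.82, 2.16], [0.22, 2.67], [-1.22, 4.37], [0.12, 2.79], [-3.08, 3.08]. Speed limits (rad/s): [1.89, 1.89, 2.57, 3.01, 3.01, 3.01].

## Interface

Orientations are given as a unit quaternion [w, x, y, z].
In Python, from station import bot gives the robot as it stands. The module is installed in compiled form; this text tells all that it offers.
- The arm moves only by the shell command python3 -m handwheel 'ROWS' [FORCE]. ROWS is JSON, a list that holds one entry, the list of rows, each a list of 5 numbers: the shift along the tool's x, y, z in m, then the turn about the tool's z in rad, then the finger opening in m, from 0 to 0.0912. A call has 1 to 12 rows; each row shifts and turns the commanded pose from where the row before left it, along the tool's axes as they then stand; what a row does not reach is not made up. A row lasts 1/10 s, in which the tool goes at most 50 mm and 8.59 degrees, less where a joint would pass 70% of its speed; a pose out of reach is approached as far as the arm can. A call is refused whole if a number of a shift passes 0.05 or a number of a turn 0.15, either way. A call with a gripper value outside its range is refused whole. The fingers move at their own pace and stop on an object; FORCE is the grip in N (left out, the last holds). Time passes only in rows, so rows that do not move let the fingers close. It gives the time, the measured TCP pose, the force, the opening and the grip force at its end, in the units of the state.
- bot.observe(): the state, without advancing time (a new reading comes with each control period).
- bot.get_image(name): name is "scene" or "side" or "wrist"; returns (picture, depth): 400x640x3 uint8, red, green, blue; 400x640 float32, m along the optical axis (not along the pixel's ray), 0 where there is no reading.
- bot.camera_info(name): a dict with "camera_matrix" (3x3 intrinsics, pixels), "extrinsics" (4x4, takes a point from world to camera coordinates); the wrist camera has in their place "mount" (4x4, takes a point from camera to tool coordinates, whose origin is the TCP and whose axes are the flange's). Camera axes: x right, y down, z forward; pixel columns grow to the right and rows downward; lengths in m; the calibration is good to about 2 mm. A picture is of the moment at which its call begins: read the wrist's pose just before it. camera_info takes no time and is no camera call.
- bot.sign_off(): hands the job in; it is judged then, once.
The state is a dict: "t": time; "joints": joint angles; "dq": joint speeds; "tau": joint torques, N m; "tcp_pos": TCP position; "eef_rot": TCP orientation; "wrist_force": force on the tool from outside, world axes, zero at the start; "ft_torque": the same for the moment, N m; "gripper_width": finger opening in m; "grasp_force": force on a finger pad.
Only numpy, scipy, OpenCV 4.12 (cv2) and the standard library are available. Lean on these libraries where they do the work, as an engineer would, in place of code of your own. Each camera call takes 0.05 s, during which the arm holds its last target. There are 200 camera calls.

## Task

Lay the wooden tray for the cook: put the two green limes into the two hollows of the dark lime rest, stand the red cup upright in the middle of the cork coaster, and lay the wooden cooking stick level in the notches of the white cradle, its middle over the cradle's middle. Leave the purple passion fruit and the blue cup where they are.

Things in the scene. Friction and masses are not known exactly. Their poses are not given: they have to be found in the camera images.
- tray: Flat wooden serving tray, fixed, 215 (its x) x 375 (its y) mm. Origin: centre of its underside, z up. Floor 6 mm thick; rims 10 mm thick, 16 mm high on the long sides, 22 mm at the ends. Its three inserts (lime rest, coaster, cradle) are fixed on the floor in a row along its y, about 110 mm apart, in any order, x axes within 0.06 rad of the tray's.
- lime_rest: Target for the limes: dark wooden block on the tray, 150 (x) x 54 (y) x 14 mm high, with two round hollows 35 mm across, 10 mm deep, in its top at x = +42.5 and -42.5 mm, y = 0. Origin: centre of its underside (6 mm above the ledge), z up. A seated lime has its centre about 27 mm above this origin. Either lime may take either hollow.
- coaster: Target for the red cup: flat round brown cork coaster on the tray, 84 mm across, 5 mm thick. Origin: centre of its underside (6 mm above the ledge), z up.
- cradle: Target for the stick: white ceramic spoon cradle on the tray. Two cross bars (9 mm thick, at x = +-30 mm, 54 mm long in y) carry the stick 20 mm above the origin, between prongs 34 mm apart in y that rise to 32 mm. The stick lies along its x, either way round; 51 mm are free for fingers between the bars. Origin: centre of its underside (6 mm above the ledge), z up; base 90 x 30 x 6 mm.
- lime_a: Green lime, a ball 44 mm across with a small tip, 50 g, loose on the ledge; it rolls if knocked. Origin: its centre. Its axes turn with it as it rolls and mean nothing.
- lime_b: The other green lime, the same as lime_a.
- red_cup: Red plastic cup without handle, empty, standing loose: 72 mm high, 51 mm across at the foot widening to 64 mm at the rim, wall 3 mm, 60 g. Origin: centre of its underside, z up. Round, so its yaw means nothing.
- stick: Flat brown wooden cooking stick lying loose on the ledge, 60 g. Along its x: handle 18 mm wide and 12 mm thick from x = -130 to +50 mm, then a paddle 42 mm wide and 9 mm thick, rounded at the end, to x = +121 mm. Origin: on the underside of the handle, at the centre of mass (the place to grip it); z up.
- passion_fruit: Look-alike that stays: dark purple passion fruit, a ball 44 mm across like the limes, loose on the ledge. Origin: its centre.
- blue_cup: Look-alike that stays: blue plastic cup, the same shape and size as the red one, standing loose. Origin: centre of its underside, z up.
Not all that is in view belongs to the job. Of the things like the red_cup, leave any that is turquoise; of the rest the smaller one is meant. What is shaped like the lime_a but orange is not meant.

How it is judged:
At the end, for the whole second after the job is handed in: A lime sunk in each hollow (within 8 mm in x and y); red cup upright on the coaster within 12 mm of its centre; stick level on both cradle bars, within 15 mm along, 12 mm across and 0.25 rad; all at rest. Passion fruit and blue cup within 20 mm of their starts, blue cup upright (((x of lime_a in the frame of lime_rest between 0.0345 and 0.0505 m and y of lime_a in the frame of lime_rest between -0.008 and 0.008 m and z of lime_a in the frame of lime_rest between 0.02 and 0.032 m and x of lime_b in the frame of lime_rest between -0.0505 and -0.0345 m and y of lime_b in the frame of lime_rest between -0.008 and 0.008 m and z of lime_b in the frame of lime_rest between 0.02 and 0.032 m) or (x of lime_a in the frame of lime_rest between -0.0505 and -0.0345 m and y of lime_a in the frame of lime_rest between -0.008 and 0.008 m and z of lime_a in the frame of lime_rest between 0.02 and 0.032 m and x of lime_b in the frame of lime_rest between 0.0345 and 0.0505 m and y of lime_b in the frame of lime_rest between -0.008 and 0.008 m and z of lime_b in the frame of lime_rest between 0.02 and 0.032 m)) and horizontal distance between red_cup and coaster below 0.012 m and angle between red_cup's own z axis and vertical below 0.1 rad and z of red_cup in the frame of coaster between 0.001 and 0.01 m and x of stick in the frame of cradle between -0.015 and 0.015 m and y of stick in the frame of cradle between -0.012 and 0.012 m and z of stick in the frame of cradle between 0.016 and 0.026 m and angle between the x axis of stick and the x axis of cradle, either way round below 0.25 rad and angle between stick's own x axis and vertical between 1.46 and 1.68 rad and linear speed of each of lime_a, lime_b, red_cup, stick below 0.02 m/s and distance of each of passion_fruit, blue_cup from where it was at the start of the episode below 0.02 m and angle between blue_cup's own z axis and vertical below 0.2 rad); the robot touches nothing.
It fails at once if the passion fruit is moved by more than 20 mm (distance of passion_fruit from where it was at the start of the episode above 0.02 m).
It fails at once if the blue cup is moved by more than 20 mm or tipped (distance of blue_cup from where it was at the start of the episode above 0.02 m or angle between blue_cup's own z axis and vertical above 0.3 rad).
It also fails if it takes over 115 s, if anything falls off the work surface, if the arm or the gripper's body presses on something with over 40 N, if the wrist force passes 120 N, or if a joint passes its speed limit or range.

## Working session

There is one attempt and no reset: what is moved stays moved. The work goes in short steps, Python scripts to look and compute and a shell command to move; the robot and the scene stay as the last step left them, time stands still between calls to the robot, and variables do not carry over. Pictures are saved under pics/ and viewed, at most 14 in all, crops included, and the job is handed in when it is done.

```bash
mkdir -p pics; cat > h.py <<'E'
import numpy as np, cv2
from station import bot
from scipy.spatial.transform import Rotation as R
def T_wrist():
    s=bot.observe(); T=np.eye(4); q=s['eef_rot']
    T[:3,:3]=R.from_quat([q[1],q[2],q[3],q[0]]).as_matrix(); T[:3,3]=s['tcp_pos']; return T
def shot(name,save):
    ci=bot.camera_info(name); K=np.array(ci['camera_matrix'])
    M=T_wrist()@np.array(ci['mount']) if name=='wrist' else np.linalg.inv(np.array(ci['extrinsics']))
    im,d=bot.get_image(name); im=np.asarray(im); d=np.asarray(d)
    cv2.imwrite(f'pics/{save}.png',im[:,:,::-1]); np.savez(f'{save}.npz',im=im,d=d,K=K,M=M)
    return cloud(d,K,M),im
def cloud(d,K,M):
    v,u=np.mgrid[:d.shape[0],:d.shape[1]]
    P=np.stack([(u-K[0,2])/K[0,0]*d,(v-K[1,2])/K[1,1]*d,d],-1)@M[:3,:3].T+M[:3,3]
    P[d==0]=np.nan; return P
def load(save):
    z=np.load(save+'.npz'); return cloud(z['d'],z['K'],z['M']),z['im']
E
python3 - <<'E'
from h import *
print(bot.observe())
for n in ['scene','side','wrist']: 
    P,im=shot(n,n+'0'); print(n,bot.camera_info(n)); 
print(bot.pinch_z)
E
```

```text
{'t': 0.0, 'joints': array([ 1.20450152e+00,  4.94185848e-01,  1.34612326e+00, -9.54990023e-07,
        1.30248808e+00, -9.55195857e-02]), 'dq': array([ 1.32262058e-03,  2.32227617e-04, -6.75851950e-04, -2.08566459e-03,
        8.97364221e-05,  4.27133659e-04]), 'tau': array([-3.16242506e-03, -8.78834653e+01, -3.81876433e+01,  7.03218975e-02,
        5.29179897e-02, -2.29525642e-05]), 'tcp_pos': array([0.16704906, 0.60187551, 0.21333927]), 'eef_rot': array([-1.37386630e-04,  1.34974235e-01,  9.90848925e-01, -5.86385466e-04]), 'wrist_force': array([-0.42436087,  0.25047321, -1.01246865]), 'ft_torque': array([-0.04849089,  0.0117193 , -0.00144094]), 'grasp_force': 0.0, 'gripper_width': 0.09101324006116049}
scene {'camera_matrix': array([[431.23498565,   0.        , 313.71512153],
       [  0.        , 431.23498565, 197.95750139],
       [  0.        ,   0.        ,   1.        ]]), 'extrinsics': array([[-0.27445017,  0.96156513, -0.00834288,  0.18715737],
       [ 0.58154012,  0.15906119, -0.79781616, -0.24964253],
       [-0.76582517, -0.2238125 , -0.60284307,  1.74643224],
       [ 0
[... 328 characters left out ...]
0.49292694, -0.84333685,  0.130426  ],
       [ 0.35543864,  0.76486131, -0.53726208,  1.02955864],
       [ 0.        ,  0.        ,  0.        ,  1.        ]])}
wrist {'camera_matrix': array([[355.2650951 ,   0.        , 325.56028423],
       [  0.        , 355.2650951 , 194.73892688],
       [  0.        ,   0.        ,   1.        ]]), 'mount': array([[ 2.38447995e-04, -9.66977674e-01, -2.54860983e-01,
         7.27442340e-02],
       [ 9.99999794e-01,  3.82342817e-04, -5.15061271e-04,
        -4.05492663e-04],
       [ 5.95497017e-04, -2.54860808e-01,  9.66977566e-01,
        -1.71003144e-01],
       [ 0.00000000e+00,  0.00000000e+00,  0.00000000e+00,
         1.00000000e+00]])}
-0.0188
```

View pics/scene0.png

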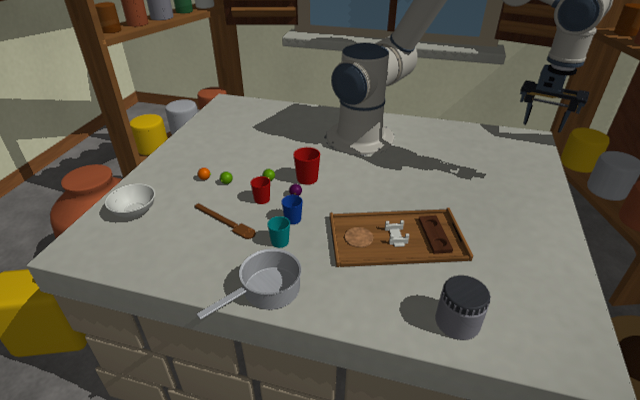

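View pics/side0.png

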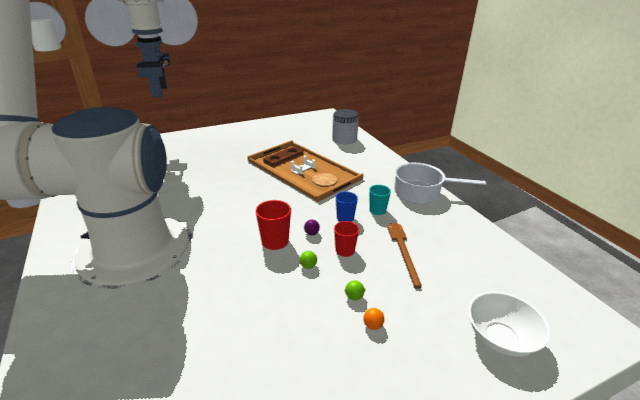

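Scene view: there are two red cups, a large one at (307,165) and a small one at (261,190). The blue cup is at (292,209) and the turquoise one at (279,232). The small red one is meant, because the text says to leave turquoise and take the smaller of the rest. The limes are at (226,178) and (269,174), the orange decoy at (204,174) and the passion fruit at (295,190). The tray centre is about (400,237), with the coaster, cradle and lime rest from left to right.

```bash
python3 - <<'E'
from h import *
from scipy.optimize import least_squares
seeds={'scene0':dict(limeA=(226,178),limeB=(269,174),pass_=(295,190),red=(261,190),bigred=(307,165),blue=(292,209),turq=(279,232),stick=(222,220),orange=(204,174)),
'side0':dict(limeA=(355,290),limeB=(308,259),pass_=(312,227),red=(346,240),bigred=(274,225),blue=(346,208),turq=(379,200),stick=(405,255),orange=(374,319))}
ranges=dict(lime=(35,70),pass_=(135,165),red=(0,8),bigr=(0,8),blue=(105,125),turq=(80,100),stic=(5,18),oran=(5,20))
for s in seeds:
    P,im=load(s); hsv=cv2.cvtColor(im,cv2.COLOR_RGB2HSV)
    for n,(u,v) in seeds[s].items():
        h=hsv[v,u].astype(int)
        dh=np.abs((hsv[...,0].astype(int)-h[0]+90)%180-90)
        m=((dh<8)&(hsv[...,1]>90)).astype(np.uint8)
        _,L=cv2.connectedComponents(m); m=(L==L[v,u])&(P[...,2]>0.002) if L[v,u] else m*0>1
        Q=P[m]; Q=Q[np.isfinite(Q).all(1)]
        if 'lime' in n or n in('pass_','orange'):
            f=least_squares(lambda c:np.linalg.norm(Q-c,axis=1)-.022,Q.mean(0)-[0,0,.01],loss='soft_l1',f_scale=.002)
            print(s,n,len(Q),f.x.round(4),'rms',np.sqrt(np.mean(f.fun**2)).round(4))
        elif n=='stick':
            c=Q[:,:2].mean(0); U,S,V=np.linalg.svd(Q[:,:2]-c,full_matrices=False); a=(Q[:,:2]-c)@V[0]; 
            e=[c+V[0]*a.min(),c+V[0]*a.max()]; print(s,n,len(Q),'ends',np.round(e,4),'len',np.ptp(a),'z',np.percentile(Q[:,2],[10,50,90]).round(4))
        else:
            zt=Q[:,2].max(); t=Q[Q[:,2]>zt-.008]
            f=least_squares(lambda c:np.hypot(t[:,0]-c[0],t[:,1]-c[1])-c[2],[*t[:,:2].mean(0),.03])
            print(s,n,h,len(Q),'top',zt.round(4),'circ',f.x.round(4),'rms',np.sqrt(np.mean(f.fun**2)).round(4))
im=load('scene0')[1][:,:,::-1]
cv2.imwrite('pics/crop1.png',cv2.resize(im[140:270,180:480],None,fx=2.6,fy=2.6,interpolation=cv2.INTER_CUBIC))
E
```

```text
scene0 limeA 120 [ 0.4406 -0.3832  0.0222] rms 0.0024
scene0 limeB 90 [ 0.3868 -0.2486  0.022 ] rms 0.0023
scene0 pass_ 99 [ 0.4461 -0.1306  0.0225] rms 0.0024
scene0 red [  1 230  93] 444 top 0.0781 circ [ 0.5008 -0.2299  0.0296] rms 0.002
scene0 bigred [  1 231  86] 811 top 0.1068 circ [ 0.3464 -0.1205  0.0427] rms 0.0022
scene0 blue [109 229  78] 470 top 0.0764 circ [ 0.5685 -0.101   0.0297] rms 0.0015
scene0 turq [ 90 234  73] 572 top 0.0769 circ [ 0.6762 -0.1044  0.03  ] rms 0.0014
scene0 stick 443 ends [[ 0.5945 -0.4183]
 [ 0.681  -0.1866]] len 0.24740185353807348 z [0.0057 0.0096 0.013 ]
scene0 orange 121 [ 0.4384 -0.47    0.023 ] rms 0.0024
side0 limeA 300 [ 0.4392 -0.3813  0.0225] rms 0.0011
side0 limeB 245 [ 0.3847 -0.2461  0.0226] rms 0.0022
side0 pass_ 171 [ 0.4455 -0.1291  0.0225] rms 0.0014
side0 red [  0 228 122] 714 top 0.075 circ [ 0.496  -0.2299  0.03  ] rms 0.0015
side0 bigred [  1 222 122] 1420 top 0.1062 circ [ 0.3425 -0.1212  0.043 ] rms 0.0015
side0 blue [111 210 114] 553 top 0.0746 circ [ 0.5654 -0.1008  0.03  ] rms 0.0017
side0 turq [ 90 216  99] 530 top 0.0754 circ [ 0.6728 -0.1052  0.0296] rms 0.0016
side0 stick 573 ends [[ 0.6732 -0.1862]
 [ 0.5841 -0.4211]] len 0.2511702563416173 z [0.0084 0.0111 0.0134]
side0 orange 358 [ 0.4362 -0.4673  0.0225] rms 0.0017
```

View pics/crop1.png

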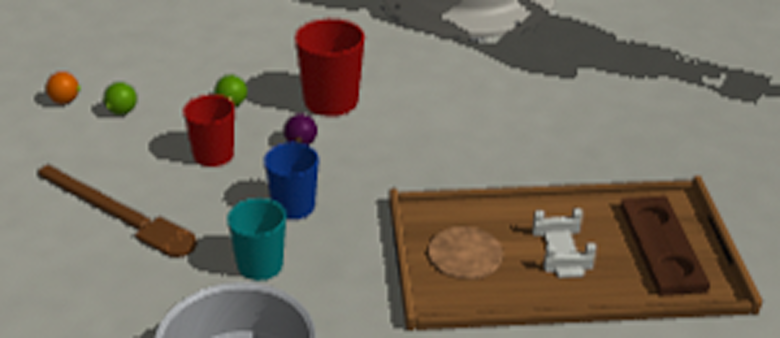

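The crop confirms it: the small red cup is at crop (210,130), 75 mm high with about a 60 mm rim, so it is the meant one. The large one measures 107 mm. Next are the insert poses.

```bash
python3 - <<'E'
from h import *
for s,boxes in {'scene0':dict(tray=(400,238),coaster=(359,237),cradle=(397,234),rest=(435,234)),'side0':dict(tray=(0,0),coaster=(325,179),cradle=(303,166),rest=(284,156))}.items():
    P,im=load(s); hsv=cv2.cvtColor(im,cv2.COLOR_RGB2HSV)
    for n,(u,v) in boxes.items():
        if u: print(s,n,P[v,u].round(3),im[v,u],hsv[v,u])
    x,y,z=np.moveaxis(P,-1,0)
    m=(x>.4)&(x<.8)&(y>0)&(y<.6)&(z>.0035)&(z<.06)
    Q=P[m][:,:2]; r=cv2.minAreaRect((Q*1000).astype(np.float32)); print('tray',r)
    g=np.where(m); 
    w=m&(hsv[...,1]<70)&(im.max(2)>110)&(z>.01)
    for zl in [(.01,.016),(.02,.03),(.03,.045)]:
        k=w&(z>zl[0])&(z<zl[1]); print('white',zl,k.sum(), cv2.minAreaRect((P[k][:,:2]*1000).astype(np.float32)) if k.sum()>3 else '')
    for zl in [(.0155,.024)]:
        k=m&(z>zl[0])&(z<zl[1]); k=k.astype(np.uint8); nb,L,st,ce=cv2.connectedComponentsWithStats(k)
        for i in range(1,nb):
            if st[i,4]>30: print(' comp',st[i],cv2.minAreaRect((P[L==i][:,:2]*1000).astype(np.float32)))
    k=m&(z>.009)&(z<.0145);nb,L,st,ce=cv2.connectedComponentsWithStats(k.astype(np.uint8))
    for i in range(1,nb):
        if st[i,4]>60: print(' low',st[i],cv2.minAreaRect((P[L==i][:,:2]*1000).astype(np.float32)))
E
```

```text
scene0 tray [0.597 0.23  0.026] [187 189 181] [ 38  11 189]
scene0 coaster [0.606 0.115 0.009] [158 115  78] [ 14 129 158]
scene0 cradle [0.569 0.22  0.014] [174 176 168] [ 38  12 176]
scene0 rest [0.551 0.325 0.023] [63 36 23] [ 10 162  63]
tray ((600.274658203125, 301.77960205078125), (595.2019653320312, 397.5058288574219), 89.7381820678711)
white (0.01, 0.016) 176 ((541.0310668945312, 198.248779296875), (154.04791259765625, 319.1407165527344), 19.0237979888916)
white (0.02, 0.03) 115 ((535.499755859375, 207.65957641601562), (143.20986938476562, 371.6597595214844), 19.17208480834961)
white (0.03, 0.045) 41 ((569.7597045898438, 216.71075439453125), (68.89559936523438, 51.09838104248047), 21.249813079833984)
 comp [446 207  27  50 194] ((510.53582763671875, 388.9941711425781), (215.2865447998047, 11.750762939453125), 18.498435974121094)
 comp [330 212  13  52 189] ((627.9190673828125, 49.57121276855469), (214.69027709960938, 36.98495864868164), 12.529413223266602)
 comp [419 215  34  37 552] ((535.1949462890625, 323.84979248046875), (157.24563598632812, 57.491546630859375), 20.799041
[... 1377 characters left out ...]
33966064453125, 67.00660705566406), 36.52867126464844)
 comp [247 140  51  22 149] ((510.5885925292969, 377.38336181640625), (213.77471923828125, 46.62140655517578), 21.573169708251953)
 comp [263 146  40  18 272] ((533.045654296875, 325.26953125), (154.01995849609375, 59.98556137084961), 20.107257843017578)
 comp [321 156  22  11  32] ((675.5576782226562, 210.89053344726562), (9.723421096801758, 104.57373809814453), 19.021188735961914)
 comp [257 162 106  36 299] ((575.3731689453125, 189.19686889648438), (216.04815673828125, 319.92413330078125), 18.699350357055664)
 low [311 172  26  14 246] ((601.5758056640625, 114.31922912597656), (88.19395446777344, 81.76029205322266), 37.53046798706055)
```

```bash
python3 -m handwheel '[[[-0.0385,-0.022,-0.003,0,0.0912],[-0.0385,-0.022,-0.003,0,0.0912],[-0.0385,-0.022,-0.003,0,0.0912],[-0.0385,-0.022,-0.003,0,0.0912],[-0.0385,-0.022,-0.003,0,0.0912],[-0.0385,-0.022,-0.003,0,0.0912],[-0.0385,-0.022,-0.003,0,0.0912],[-0.0385,-0.022,-0.003,0,0.0912],[-0.0385,-0.022,-0.003,0,0.0912],[-0.0385,-0.022,-0.003,0,0.0912],[-0.0385,-0.022,-0.003,0,0.0912],[-0.0385,-0.022,-0.003,0,0.0912]]]' 10
python3 -m handwheel '[[[0,0,0,0,0.0912],[0,0,0,0,0.0912]]]'
python3 - <<'E'
from h import *
P,im=shot('wrist','w1'); print(T_wrist().round(4))
E
```

```text
t: 1.35
tcp_pos: [0.5427, 0.2227, 0.2499]
eef_rot: [-0.0, 0.135, 0.991, -0.0]
wrist_force: [1.3, 1.1, 0.1]
gripper_width: 0.0914
grasp_force: 0.0
t: 1.55
tcp_pos: [0.542, 0.2235, 0.2496]
eef_rot: [-0.0, 0.136, 0.991, -0.0]
wrist_force: [-0.2, 0.4, 0.1]
gripper_width: 0.0915
grasp_force: 0.0
[[-9.634e-01  2.681e-01 -9.000e-04  5.413e-01]
 [ 2.681e-01  9.634e-01 -0.000e+00  2.242e-01]
 [ 9.000e-04 -3.000e-04 -1.000e+00  2.496e-01]
 [ 0.000e+00  0.000e+00  0.000e+00  1.000e+00]]
```

View pics/w1.png

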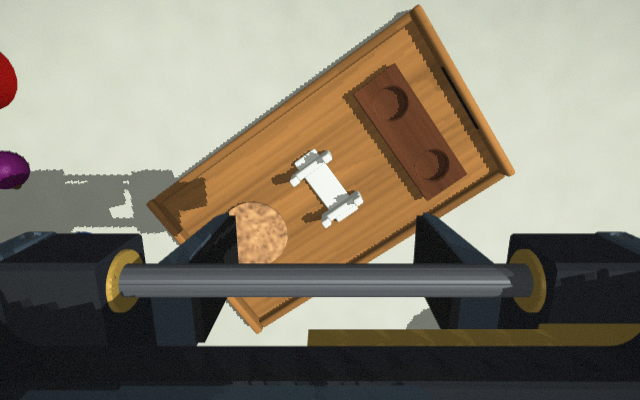

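The wrist view shows the lime rest in full, with hollows at (391,102) and (432,163). The cradle is centred near (327,187) and the coaster is partly hidden at (262,235).

```bash
python3 - <<'E'
from h import *
from scipy.optimize import least_squares
P,im=load('w1'); hsv=cv2.cvtColor(im,cv2.COLOR_RGB2HSV); x,y,z=np.moveaxis(P,-1,0)
print('heights: table',np.nanmedian(z[20:60,60:200]).round(4),'rest',z[130,415].round(4),'cork',z[235,262].round(4),'cradle',P[187,327].round(4))
v,u=np.mgrid[:400,:640]
k=(z>.0155)&(z<.026)&(u>335)&(u<470)&(v>55)&(v<205); nb,L,st,_=cv2.connectedComponentsWithStats(k.astype(np.uint8)); i=L[130,415]
print('rest',cv2.minAreaRect((P[L==i][:,:2]*1000).astype(np.float32)))
h=(z<.0145)&(z>.006)&(u>360)&(u<455)&(v>80)&(v<190); nb,L,st,_=cv2.connectedComponentsWithStats(h.astype(np.uint8))
for i in range(1,nb):
    if st[i,4]>40: print(' hole?',st[i],cv2.minEnclosingCircle((P[L==i][:,:2]*1000).astype(np.float32)))
w=(hsv[...,1]<60)&(im.max(2)>90)&(u>280)&(u<372)&(v>140)&(v<235)&(z>.009)
print('cradle all',w.sum(),cv2.minAreaRect((P[w][:,:2]*1000).astype(np.float32)))
for a,b in [(.009,.015),(.022,.03),(.034,.045)]:
    k=w&(z>a)&(z<b); nb,L,st,_=cv2.connectedComponentsWithStats(k.astype(np.uint8))
    for i in range(1,nb):
        if st[i,4]>8: print(' cr',a,st[i],P[L==i].mean(0).round(4),cv2.minAreaRect((P[L==i][:,:2]*1000).astype(np.float32)))
k=(z>.0085)&(z<.0145)&(u>236)&(u<292)&(v>195)&(v<262); nb,L,st,_=cv2.connectedComponentsWithStats(k.astype(np.uint8)); L=L==L[235,262]
# right-hand edge pts: last pixel per row
e=np.array([P[r,np.where(L[r])[0].max()] for r in range(400) if L[r].any()])
f=least_squares(lambda c:np.hypot(e[:,0]-c[0],e[:,1]-c[1])-.042,[.60,.114],loss='soft_l1',f_scale=.001); print('coaster',f.x.round(4),len(e),np.abs(f.fun).mean())
E
```

```text
heights: table 0.0003 rest 0.0197 cork 0.0115 cradle [0.5668 0.2176 0.0115]
rest ((532.8297119140625, 325.1739501953125), (150.77288818359375, 54.422943115234375), 20.864099502563477)
 hole? [407  81  48  60 907] ((513.0535888671875, 354.2757263183594), 42.324562072753906)
 hole? [374  87  32  33 790] ((492.94952392578125, 310.22412109375), 17.514402389526367)
 hole? [ 361  107   54   83 1417] ((543.3681030273438, 297.7044982910156), 57.749446868896484)
 hole? [417 150  29  30 675] ((572.9992065429688, 340.9047546386719), 17.3708438873291)
cradle all 2360 ((565.0780639648438, 217.15896606445312), (89.73078155517578, 53.40589141845703), 20.377153396606445)
 cr 0.009 [294 149  26  21 237] [0.528  0.2033 0.0121] ((528.1490478515625, 203.02639770507812), (10.604555130004883, 29.930835723876953), 20.904987335205078)
 cr 0.009 [ 305  163   52   53 1053] [0.5665 0.2176 0.0121] ((566.199462890625, 217.38894653320312), (49.76869201660156, 49.82952880859375), 20.70249366760254)
 cr 0.009 [335 205  23  17 126] [0.6037 0.2316 0.0121] ((603.7984619140625, 231.2177734375), (6.626916408538818, 29.5
[... 316 characters left out ...]
93725586), 20.928991317749023)
 cr 0.034 [321 153  11  11  76] [0.5291 0.227  0.0377] ((529.2670288085938, 226.8903045654297), (8.625494956970215, 9.872636795043945), 19.821340560913086)
 cr 0.034 [290 176  10  11  70] [0.5445 0.1863 0.0377] ((544.871826171875, 186.156005859375), (9.15661907196045, 9.330780029296875), 18.362651824951172)
 cr 0.034 [353 196  10  10  69] [0.5851 0.2479 0.0375] ((585.2490844726562, 247.89859008789062), (8.673296928405762, 9.771291732788086), 27.219125747680664)
 cr 0.034 [322 217   9  11  67] [0.6002 0.2071 0.0375] ((600.863037109375, 206.9925079345703), (9.272294044494629, 9.46013069152832), 15.835786819458008)
coaster [0.6    0.1135] 60 0.00028454435447011463
```

```bash
python3 -m handwheel '[[[-0.007,-0.038,-0.003,0,0.0912],[-0.007,-0.038,-0.003,0,0.0912],[-0.007,-0.038,-0.003,0,0.0912],[-0.007,-0.038,-0.003,0,0.0912],[-0.007,-0.038,-0.003,0,0.0912],[-0.007,-0.038,-0.003,0,0.0912],[-0.007,-0.038,-0.003,0,0.0912],[-0.007,-0.038,-0.003,0,0.0912],[-0.007,-0.038,-0.003,0,0.0912],[-0.007,-0.038,-0.003,0,0.0912],[-0.007,-0.038,-0.003,0,0.0912],[-0.007,-0.038,-0.003,0,0.0912]]]'
python3 -m handwheel '[[[0,0,0,0,0.0912],[0,0,0,0,0.0912],[0,0,0,0,0.0912]]]'
python3 - <<'E'
from h import *
P,im=shot('wrist','w2'); print(T_wrist().round(4))
E
```

```text
t: 2.8
tcp_pos: [0.5004, -0.2376, 0.2861]
eef_rot: [-0.0, 0.134, 0.991, 0.0]
wrist_force: [0.9, -0.1, -0.5]
gripper_width: 0.091
grasp_force: 0.0
t: 3.1
tcp_pos: [0.5007, -0.236, 0.2858]
eef_rot: [-0.0, 0.134, 0.991, 0.0]
wrist_force: [0.1, 0.5, -0.2]
gripper_width: 0.091
grasp_force: 0.0
[[-9.640e-01  2.658e-01 -2.000e-04  5.008e-01]
 [ 2.658e-01  9.640e-01  4.000e-04 -2.359e-01]
 [ 3.000e-04  4.000e-04 -1.000e+00  2.859e-01]
 [ 0.000e+00  0.000e+00  0.000e+00  1.000e+00]]
```

View pics/w2.png

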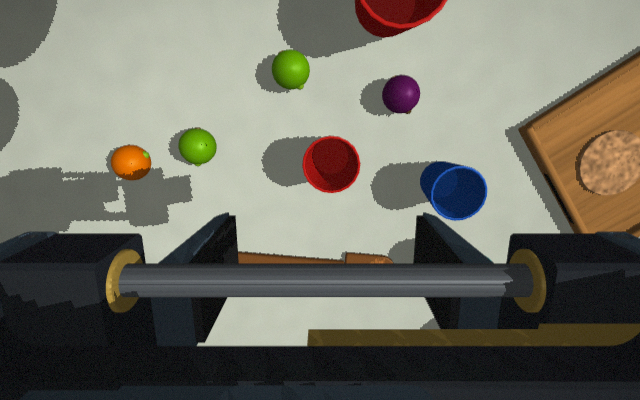

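The wrist view shows the limes at (198,146) and (291,69), the small red cup at (331,164), the passion fruit at (401,95), the blue cup at (455,190) and the orange at (131,162). The stick is mostly hidden behind the gripper.

```bash
cat > fit.py <<'E'
from h import *
from scipy.optimize import least_squares
def blob(P,im,u,v):
    hsv=cv2.cvtColor(im,cv2.COLOR_RGB2HSV); h=int(hsv[v,u,0])
    m=((np.abs((hsv[...,0].astype(int)-h+90)%180-90)<8)&(hsv[...,1]>90)&(P[...,2]>.003)).astype(np.uint8)
    _,L=cv2.connectedComponents(m); Q=P[(L==L[v,u])&(m>0)]; return Q[np.isfinite(Q).all(1)]
def ball(Q): 
    f=least_squares(lambda c:np.linalg.norm(Q-c,axis=1)-.022,Q.mean(0)-[0,0,.01],loss='soft_l1',f_scale=.001); return f.x.round(4),np.abs(f.fun).mean().round(4)
def rim(Q,h=.006):
    t=Q[Q[:,2]>np.percentile(Q[:,2],99)-h]; f=least_squares(lambda c:np.hypot(t[:,0]-c[0],t[:,1]-c[1])-c[2],[*t[:,:2].mean(0),.03]); return f.x.round(4),t[:,2].max().round(4),np.abs(f.fun).mean().round(4)
E
python3 - <<'E'
from fit import *
P,im=load('w2')
print('A',ball(blob(P,im,198,146)),'B',ball(blob(P,im,291,69)),'pass',ball(blob(P,im,401,95)))
print('cup',rim(blob(P,im,345,180)),'blue',rim(blob(P,im,475,205)))
E
```

```text
A (array([ 0.4394, -0.3821,  0.022 ]), np.float64(0.0005)) B (array([ 0.3849, -0.247 ,  0.0219]), np.float64(0.0005)) pass (array([ 0.4456, -0.1299,  0.0219]), np.float64(0.0005))
cup (array([ 0.4963, -0.2293,  0.0298]), np.float64(0.0752), np.float64(0.0008)) blue (array([ 0.5653, -0.1007,  0.0299]), np.float64(0.0739), np.float64(0.0008))
```

```bash
python3 -m handwheel '[[[0.003,0.003,0.032,0,0.0912],[0.003,0.002,0.032,0,0.0912],[0,0,0.032,0,0.0912],[0,0,0.032,0,0.0912],[0,0,0.032,0,0.0912],[0,0,0.035,0,0.0912],[0,0,0.035,0,0.0912],[0,0,0.03,0,0.0912],[0,0,0,0,0.0912],[0,0,0,0,0.045],[0,0,0,0,0.045],[0,0,0,0,0.045]]]' 10
python3 -m handwheel '[[[0,0,0,0,0.045],[0,0,0,0,0.045],[0,0,0,0,0.045]]]'
```

```text
t: 4.35
tcp_pos: [0.4972, -0.2315, 0.0275]
eef_rot: [0.001, 0.135, 0.991, -0.001]
wrist_force: [0.2, 0.5, -0.3]
gripper_width: 0.07
grasp_force: 0.1
t: 4.65
tcp_pos: [0.4969, -0.2313, 0.027]
eef_rot: [0.001, 0.135, 0.991, -0.0]
wrist_force: [1.3, 5.1, 9.9]
gripper_width: 0.0636
grasp_force: 10.0
```

```bash
python3 -m handwheel '[[[0,0,-0.01,0,0.045],[0,0,-0.02,0,0.045],[0,0,-0.03,0,0.045],[0,0,-0.03,0,0.045],[0,0,-0.03,0,0.045],[0,0,-0.01,0,0.045],[0,0,0,0,0.045]]]'
```

```text
t: 5.35
tcp_pos: [0.4969, -0.2316, 0.1576]
eef_rot: [0.001, 0.135, 0.991, -0.001]
wrist_force: [0.1, 0.1, -1.2]
gripper_width: 0.0634
grasp_force: 10.0
```

```bash
python3 -m handwheel '[[[0,0.015,0,0,0.045],[-0.001,0.03,0,0,0.045],[-0.001,0.036,0,0,0.045],[-0.001,0.036,0,0,0.045],[-0.001,0.036,0,0,0.045],[-0.001,0.036,0,0,0.045],[-0.001,0.036,0,0,0.045],[-0.001,0.036,0,0,0.045],[-0.001,0.036,0,0,0.045],[0,0.036,0,0,0.045],[0,0.0265,0,0,0.045],[0,0,0,0,0.045]]]'
python3 -m handwheel '[[[0,0,0,0,0.045],[0,0,0,0,0.045],[0,0,0,0,0.045]]]'
python3 - <<'E'
from fit import *
P,im=shot('side','s2'); print(T_wrist().round(4))
P2,im2=shot('scene','s3')
cv2.imwrite('pics/s23.png',np.vstack([im[90:290,150:550,::-1],im2[90:290,200:600,::-1]]))
E
```

```text
t: 6.55
tcp_pos: [0.5996, 0.1169, 0.1541]
eef_rot: [-0.001, 0.133, 0.991, 0.0]
wrist_force: [-1.1, -0.8, -0.4]
gripper_width: 0.0636
grasp_force: 10.0
t: 6.85
tcp_pos: [0.5997, 0.1123, 0.1556]
eef_rot: [-0.0, 0.135, 0.991, -0.0]
wrist_force: [0.7, -0.0, -1.0]
gripper_width: 0.0636
grasp_force: 10.0
[[-9.633e-01  2.686e-01 -5.000e-04  5.998e-01]
 [ 2.686e-01  9.633e-01 -1.000e-04  1.123e-01]
 [ 5.000e-04 -2.000e-04 -1.000e+00  1.557e-01]
 [ 0.000e+00  0.000e+00  0.000e+00  1.000e+00]]
```

View pics/s23.png

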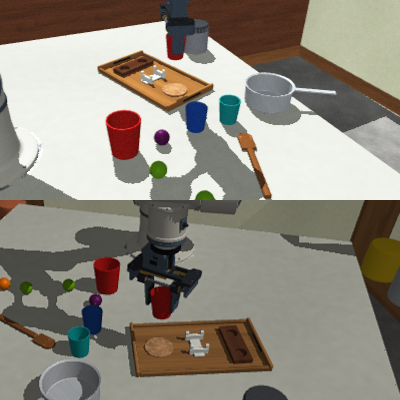

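The cup hangs upright in the gripper, at (176,45) in the side half and (162,300) in the scene half, and nothing else has moved. Now I lower it onto the coaster.

```bash
python3 -m handwheel '[[[0,0.001,0.03,0,0.045],[0,0,0.03,0,0.045],[0,0,0.025,0,0.045],[0,0,0.018,0,0.045],[0,0,0.009,0,0.045],[0,0,0.004,0,0.045],[0,0,0.001,0,0.045],[0,0,0,0,0.045],[0,0,0,0,0.045]]]'
python3 -m handwheel '[[[0,0,0,0,0.068],[0,0,0,0,0.075],[0,0,0,0,0.085],[0,0,0,0,0.09],[0,0,0,0,0.0912],[0,0,-0.02,0,0.0912],[0,0,-0.035,0,0.0912],[0,0,-0.045,0,0.0912],[0,0,-0.045,0,0.0912],[0,0,-0.03,0,0.0912],[0,0,0,0,0.0912]]]'
python3 - <<'E'
from fit import *
P,im=load('s2')
P,im=shot('side','s4')
hsv=cv2.cvtColor(im,cv2.COLOR_RGB2HSV)
m=(((hsv[...,0]<8)|(hsv[...,0]>172))&(hsv[...,1]>190)&(P[...,1]>.03)&(P[...,1]<.2)&(P[...,0]>.5)&(P[...,0]<.7))
Q=P[m]; print(len(Q),Q.mean(0),Q[:,2].min(),rim(Q)); print(T_wrist().round(4))
E
```

```text
t: 7.85
tcp_pos: [0.6009, 0.1141, 0.0398]
eef_rot: [0.001, 0.135, 0.991, 0.0]
wrist_force: [0.2, -0.3, -0.8]
gripper_width: 0.0638
grasp_force: 10.0
t: 8.95
tcp_pos: [0.6025, 0.1143, 0.2185]
eef_rot: [0.004, 0.135, 0.991, 0.001]
wrist_force: [-0.1, -0.3, -0.3]
gripper_width: 0.0913
grasp_force: 0.0
412 [0.59638749 0.10599451 0.0565176 ] 0.005691536664719998 (array([0.5998, 0.1147, 0.0298]), np.float64(0.0867), np.float64(0.0013))
[[-9.636e-01  2.675e-01  4.000e-03  6.014e-01]
 [ 2.675e-01  9.636e-01  4.000e-04  1.142e-01]
 [-3.800e-03  1.400e-03 -1.000e+00  2.160e-01]
 [ 0.000e+00  0.000e+00  0.000e+00  1.000e+00]]
```

```bash
cat > plan.py <<'E'
import sys; from h import *
# x y z yaw_of_tool_y(deg, mod 180) nrows
x,y,z,yaw,n=map(float,sys.argv[1:6]); n=int(n)
T=T_wrist(); a0=np.degrees(np.arctan2(T[1,1],T[0,1])); d=(yaw-a0+90)%180-90; w=-np.radians(d)/n
D=T[:3,:3].T@(np.array([x,y,z])-T[:3,3])
c=sum(np.exp(1j*k*w) for k in range(n)); s=(D[0]+1j*D[1])/c
print('yaw now',a0.round(1),'pos',T[:3,3].round(4),'row: ',np.round([s.real,s.imag,D[2]/n,w],4),' pure shift total',D.round(4),'j6',bot.observe()['joints'][5].round(2))
E
python3 plan.py 0.3849 -0.247 0.13 30 12
```

```text
yaw now 74.5 pos [0.6014 0.1142 0.216 ] row:  [-0.0031 -0.0359  0.0071  0.0647]  pure shift total [ 0.1123 -0.406   0.085 ] j6 -1.21
```

```bash
python3 -m handwheel '[[[-0.003,-0.036,0.007,0.065,0.07],[-0.003,-0.036,0.007,0.065,0.07],[-0.003,-0.036,0.007,0.065,0.07],[-0.003,-0.036,0.007,0.065,0.07],[-0.003,-0.036,0.007,0.065,0.07],[-0.003,-0.036,0.007,0.065,0.07],[-0.003,-0.036,0.007,0.065,0.07],[-0.003,-0.036,0.007,0.065,0.07],[-0.003,-0.036,0.007,0.065,0.07],[-0.003,-0.036,0.007,0.065,0.07],[-0.003,-0.036,0.007,0.065,0.07],[-0.003,-0.036,0.007,0.065,0.07]]]'
python3 -m handwheel '[[[0,0,0,0,0.07],[0,0,0,0,0.07],[0,0,0,0,0.07]]]'; python3 plan.py 0.3849 -0.247 0.013 30 5
```

```text
t: 10.2
tcp_pos: [0.3796, -0.2477, 0.1287]
eef_rot: [-0.001, 0.503, 0.864, 0.0]
wrist_force: [0.8, -1.6, -0.0]
gripper_width: 0.0702
grasp_force: 0.0
t: 10.5
tcp_pos: [0.3815, -0.2469, 0.1296]
eef_rot: [-0.0, 0.501, 0.865, 0.0]
wrist_force: [0.2, -0.8, 0.1]
gripper_width: 0.0702
grasp_force: 0.0
yaw now 29.8 pos [ 0.3815 -0.2469  0.1296] row:  [-0.0004  0.0006  0.0233 -0.0006]  pure shift total [-0.0019  0.0029  0.1166] j6 -1.23
```

```bash
python3 -m handwheel '[[[-0.002,0.003,0.025,0,0.07],[0,0,0.03,0,0.07],[0,0,0.03,0,0.07],[0,0,0.022,0,0.07],[0,0,0.01,0,0.07],[0,0,0,0,0.07],[0,0,0,0,0.035],[0,0,0,0,0.035],[0,0,0,0,0.035],[0,0,0,0,0.035],[0,0,0,0,0.035],[0,0,0,0,0.035]]]' 12
python3 -m handwheel '[[[0,0,-0.01,0,0.035],[0,0,-0.03,0,0.035],[0,0,-0.04,0,0.035],[0,0,-0.04,0,0.035],[0,0,-0.02,0,0.035],[0,0,0,0,0.035],[0,0,0,0,0.035]]]'; python3 plan.py 0.5730 0.3409 0.15 75 14
```

```text
t: 11.7
tcp_pos: [0.3851, -0.2479, 0.0133]
eef_rot: [0.001, 0.502, 0.865, -0.0]
wrist_force: [0.4, 0.7, 7.4]
gripper_width: 0.0432
grasp_force: 12.0
t: 12.4
tcp_pos: [0.3847, -0.2475, 0.1533]
eef_rot: [0.0, 0.502, 0.865, -0.0]
wrist_force: [0.2, 0.3, -0.9]
gripper_width: 0.043
grasp_force: 12.0
yaw now 29.8 pos [ 0.3847 -0.2475  0.1533] row:  [ 0.0166  0.0421  0.0002 -0.0564]  pure shift total [0.4171 0.4558 0.0031] j6 -1.22
```

```bash
python3 -m handwheel '[[[0.0166,0.042,0,-0.056,0.035],[0.0166,0.042,0,-0.056,0.035],[0.0166,0.042,0,-0.056,0.035],[0.0166,0.042,0,-0.056,0.035],[0.0166,0.042,0,-0.056,0.035],[0.0166,0.042,0,-0.056,0.035],[0.0166,0.042,0,-0.056,0.035],[0.0166,0.042,0,-0.056,0.035],[0.0166,0.042,0,-0.056,0.035],[0.0166,0.042,0,-0.056,0.035],[0.0166,0.042,0,-0.056,0.035],[0.0166,0.042,0,-0.056,0.035]]]'
python3 -m handwheel '[[[0.0166,0.042,0,-0.056,0.035],[0.0166,0.042,0,-0.056,0.035],[0,0,0,0,0.035],[0,0,0,0,0.035],[0,0,0,0,0.035],[0,0,0,0,0.035]]]'; python3 plan.py 0.5730 0.3409 0.025 75 5
```

```text
t: 13.6
tcp_pos: [0.5747, 0.2506, 0.1511]
eef_rot: [-0.001, 0.187, 0.982, -0.001]
wrist_force: [1.5, -0.4, -0.8]
gripper_width: 0.0431
grasp_force: 12.0
t: 14.2
tcp_pos: [0.5731, 0.3379, 0.1525]
eef_rot: [-0.0, 0.134, 0.991, -0.0]
wrist_force: [0.6, -0.0, -0.3]
gripper_width: 0.0435
grasp_force: 12.0
yaw now 74.6 pos [0.5731 0.3379 0.1525] row:  [ 0.0001  0.0006  0.0255 -0.0013]  pure shift total [0.0008 0.003  0.1275] j6 -0.86
```

```bash
python3 -m handwheel '[[[0.001,0.003,0.03,0,0.035],[0,0,0.03,0,0.035],[0,0,0.03,0,0.035],[0,0,0.022,0,0.035],[0,0,0.01,0,0.035],[0,0,0.005,0,0.035],[0,0,0,0,0.035],[0,0,0,0,0.035],[0,0,0,0,0.05],[0,0,0,0,0.06],[0,0,0,0,0.07],[0,0,0,0,0.07]]]'
python3 -m handwheel '[[[0,0,-0.02,0,0.07],[0,0,-0.04,0,0.07],[0,0,-0.05,0,0.07],[0,0,-0.05,0,0.07],[0,0,0,0,0.07],[0,0,0,0,0.07]]]'
python3 - <<'E'
from fit import *
P,im=shot('side','s5'); hsv=cv2.cvtColor(im,cv2.COLOR_RGB2HSV)
m=(hsv[...,0]>35)&(hsv[...,0]<70)&(hsv[...,1]>120)&(P[...,1]>.2)&(P[...,0]>.4)&(P[...,2]<.08); print(m.sum(),ball(P[m]))
E
python3 plan.py 0.4394 -0.3821 0.13 75 16
```

```text
t: 15.4
tcp_pos: [0.5729, 0.3425, 0.0261]
eef_rot: [0.0, 0.133, 0.991, 0.0]
wrist_force: [0.4, 0.6, -0.4]
gripper_width: 0.0692
grasp_force: 0.0
t: 16.0
tcp_pos: [0.5734, 0.3427, 0.1874]
eef_rot: [0.001, 0.133, 0.991, 0.001]
wrist_force: [0.3, -0.2, -0.1]
gripper_width: 0.0699
grasp_force: 0.0
105 (array([0.5724, 0.3402, 0.0341]), np.float64(0.0019))
yaw now 74.7 pos [0.5726 0.3423 0.1858] row:  [-0.0038 -0.0459  0.0035 -0.0003]  pure shift total [-0.0625 -0.7339  0.0559] j6 -0.85
```

```bash
python3 -m handwheel '[[[-0.004,-0.046,0.003,0,0.07],[-0.004,-0.046,0.003,0,0.07],[-0.004,-0.046,0.003,0,0.07],[-0.004,-0.046,0.003,0,0.07],[-0.004,-0.046,0.003,0,0.07],[-0.004,-0.046,0.003,0,0.07],[-0.004,-0.046,0.003,0,0.07],[-0.004,-0.046,0.003,0,0.07],[-0.004,-0.046,0.003,0,0.07],[-0.004,-0.046,0.003,0,0.07],[-0.004,-0.046,0.003,0,0.07],[-0.004,-0.046,0.003,0,0.07]]]'
python3 -m handwheel '[[[-0.004,-0.046,0.003,0,0.07],[-0.004,-0.046,0.003,0,0.07],[-0.004,-0.046,0.003,0,0.07],[-0.004,-0.046,0.003,0,0.07],[0,0,0,0,0.07],[0,0,0,0,0.07],[0,0,0,0,0.07],[0,0,0,0,0.07]]]'; python3 plan.py 0.4394 -0.3821 0.013 75 5
```

```text
t: 17.25
tcp_pos: [0.4721, -0.204, 0.1485]
eef_rot: [-0.001, 0.133, 0.991, 0.001]
wrist_force: [0.9, 0.0, -0.7]
gripper_width: 0.0701
grasp_force: 0.0
t: 18.05
tcp_pos: [0.4407, -0.3831, 0.1376]
eef_rot: [-0.0, 0.132, 0.991, 0.0]
wrist_force: [0.3, 0.1, 0.4]
gripper_width: 0.0701
grasp_force: 0.0
yaw now 74.8 pos [ 0.4407 -0.3831  0.1376] row:  [ 0.0003  0.0001  0.0249 -0.0007]  pure shift total [0.0014 0.0005 0.1246] j6 -2.12
```

```bash
python3 -m handwheel '[[[0.001,0,0.03,0,0.07],[0,0,0.03,0,0.07],[0,0,0.03,0,0.07],[0,0,0.022,0,0.07],[0,0,0.0125,0,0.07],[0,0,0,0,0.07],[0,0,0,0,0.035],[0,0,0,0,0.035],[0,0,0,0,0.035],[0,0,0,0,0.035],[0,0,0,0,0.035],[0,0,0,0,0.035]]]' 12
python3 -m handwheel '[[[0,0,-0.01,0,0.035],[0,0,-0.03,0,0.035],[0,0,-0.04,0,0.035],[0,0,-0.04,0,0.035],[0,0,-0.02,0,0.035],[0,0,0,0,0.035],[0,0,0,0,0.035]]]'; python3 plan.py 0.4930 0.3102 0.15 100 16
```

```text
t: 19.25
tcp_pos: [0.4399, -0.3845, 0.0139]
eef_rot: [0.0, 0.133, 0.991, -0.0]
wrist_force: [-1.0, 0.9, 7.0]
gripper_width: 0.0434
grasp_force: 12.0
t: 19.95
tcp_pos: [0.4395, -0.3841, 0.1538]
eef_rot: [0.0, 0.133, 0.991, -0.0]
wrist_force: [0.6, 0.4, -0.8]
gripper_width: 0.0431
grasp_force: 12.0
yaw now 74.7 pos [ 0.4395 -0.3841  0.1538] row:  [-0.0007  0.0439  0.0002 -0.0276]  pure shift total [0.1314 0.6838 0.0035] j6 -2.12
```

```bash
python3 -m handwheel '[[[-0.0007,0.044,0,-0.0275,0.035],[-0.0007,0.044,0,-0.0275,0.035],[-0.0007,0.044,0,-0.0275,0.035],[-0.0007,0.044,0,-0.0275,0.035],[-0.0007,0.044,0,-0.0275,0.035],[-0.0007,0.044,0,-0.0275,0.035],[-0.0007,0.044,0,-0.0275,0.035],[-0.0007,0.044,0,-0.0275,0.035],[-0.0007,0.044,0,-0.0275,0.035],[-0.0007,0.044,0,-0.0275,0.035],[-0.0007,0.044,0,-0.0275,0.035],[-0.0007,0.044,0,-0.0275,0.035]]]'
python3 -m handwheel '[[[-0.0007,0.044,0,-0.0275,0.035],[-0.0007,0.044,0,-0.0275,0.035],[-0.0007,0.044,0,-0.0275,0.035],[-0.0007,0.043,0,-0.0275,0.035],[0,0,0,0,0.035],[0,0,0,0,0.035],[0,0,0,0,0.035],[0,0,0,0,0.035]]]'; python3 plan.py 0.4930 0.3102 0.025 100 5
```

```text
t: 21.15
tcp_pos: [0.5075, 0.1386, 0.1522]
eef_rot: [-0.001, -0.032, 0.999, -0.0]
wrist_force: [0.5, 0.2, -0.5]
gripper_width: 0.0434
grasp_force: 12.0
t: 21.95
tcp_pos: [0.4931, 0.3101, 0.153]
eef_rot: [-0.0, -0.086, 0.996, -0.0]
wrist_force: [0.5, -0.4, -0.9]
gripper_width: 0.0423
grasp_force: 12.0
yaw now 99.8 pos [0.4931 0.3101 0.153 ] row:  [-0.      0.      0.0256 -0.0006]  pure shift total [-1.00e-04  2.00e-04  1.28e-01] j6 -1.28
```

```bash
python3 -m handwheel '[[[0,0,0.03,0,0.035],[0,0,0.03,0,0.035],[0,0,0.03,0,0.035],[0,0,0.022,0,0.035],[0,0,0.011,0,0.035],[0,0,0.005,0,0.035],[0,0,0,0,0.035],[0,0,0,0,0.035],[0,0,0,0,0.05],[0,0,0,0,0.06],[0,0,0,0,0.065],[0,0,0,0,0.065]]]'
python3 -m handwheel '[[[0,0,-0.02,0,0.065],[0,0,-0.04,0,0.065],[0,0,-0.05,0,0.065],[0,0,-0.05,0,0.065],[0,0,-0.05,0,0.065],[0,0,0,0,0.07]]]'
python3 - <<'E'
from fit import *
P,im=shot('side','s6'); hsv=cv2.cvtColor(im,cv2.COLOR_RGB2HSV)
m=(hsv[...,0]>35)&(hsv[...,0]<70)&(hsv[...,1]>120)&(P[...,1]>.2)&(P[...,0]>.4)&(P[...,2]<.08)
for q in (m&(P[...,0]<.533),m&(P[...,0]>.533)): print(q.sum(),ball(P[q]))
E
python3 plan.py 0.54 -0.30 0.28 160 14
```

```text
t: 23.15
tcp_pos: [0.4931, 0.3114, 0.0256]
eef_rot: [0.0, -0.087, 0.996, 0.0]
wrist_force: [0.4, 0.4, 0.4]
gripper_width: 0.0651
grasp_force: 0.0
t: 23.75
tcp_pos: [0.4958, 0.3127, 0.2424]
eef_rot: [0.005, -0.087, 0.996, 0.002]
wrist_force: [0.0, 1.2, -1.4]
gripper_width: 0.0692
grasp_force: 0.0
114 (array([0.493 , 0.3111, 0.0342]), np.float64(0.004))
106 (array([0.5725, 0.3404, 0.0342]), np.float64(0.0024))
yaw now 99.9 pos [0.4945 0.312  0.2389] row:  [ 0.0254 -0.0383 -0.003  -0.0749]  pure shift total [ 0.0605 -0.6106 -0.0426] j6 -1.28
```

```bash
sed -i 's/d=(yaw-a0+90)%180-90/d=yaw-a0 if "raw" in sys.argv else (yaw-a0+90)%180-90/' plan.py; python3 plan.py 0.69 -0.31 0.25 70 15
```

```text
yaw now 99.9 pos [0.4945 0.312  0.2389] row:  [-0.0161 -0.0409 -0.0008  0.0348]  pure shift total [-0.0854 -0.6464 -0.0118] j6 -1.28
```

```bash
python3 -m handwheel '[[[-0.016,-0.041,-0.001,0.035,0.07],[-0.016,-0.041,-0.001,0.035,0.07],[-0.016,-0.041,-0.001,0.035,0.07],[-0.016,-0.041,-0.001,0.035,0.07],[-0.016,-0.041,-0.001,0.035,0.07],[-0.016,-0.041,-0.001,0.035,0.07],[-0.016,-0.041,-0.001,0.035,0.07],[-0.016,-0.041,-0.001,0.035,0.07],[-0.016,-0.041,-0.001,0.035,0.07],[-0.016,-0.041,-0.001,0.035,0.07],[-0.016,-0.041,-0.001,0.035,0.07],[-0.016,-0.041,-0.001,0.035,0.07]]]'
python3 -m handwheel '[[[-0.016,-0.041,0,0.035,0.07],[-0.016,-0.041,0,0.035,0.07],[-0.016,-0.041,0,0.035,0.07],[0,0,0,0,0.07],[0,0,0,0,0.07],[0,0,0,0,0.07],[0,0,0,0,0.07]]]'
python3 - <<'E'
from fit import *
P,im=shot('wrist','w3'); print(T_wrist().round(3))
E
```

```text
t: 25.0
tcp_pos: [0.6739, -0.1824, 0.2458]
eef_rot: [-0.001, 0.124, 0.992, 0.0]
wrist_force: [0.7, 0.5, 0.0]
gripper_width: 0.0702
grasp_force: 0.0
t: 25.7
tcp_pos: [0.6862, -0.3108, 0.2472]
eef_rot: [-0.0, 0.174, 0.985, 0.0]
wrist_force: [-1.0, 0.2, 0.6]
gripper_width: 0.07
grasp_force: 0.0
[[-0.939  0.343 -0.     0.686]
 [ 0.343  0.939  0.    -0.311]
 [ 0.     0.    -1.     0.247]
 [ 0.     0.     0.     1.   ]]
```

View pics/w3.png

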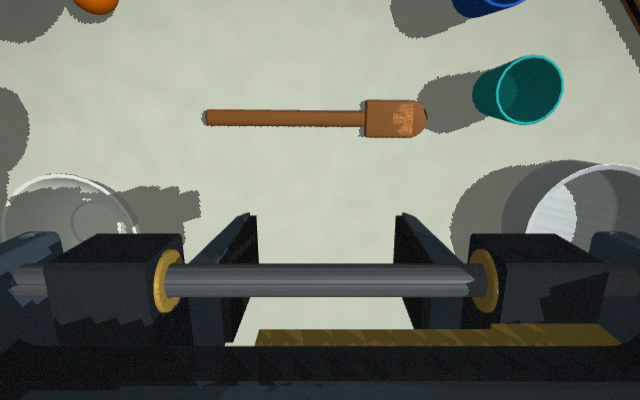

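The whole stick is clear: the handle end is at (203,117) and the paddle tip at (427,119), with the shoulder at x≈365. The paddle carries a lighter mark but is the same object.

```bash
python3 - <<'E'
from fit import *
P,im=load('w3'); z=P[...,2]; v,u=np.mgrid[:400,:640]
m=(z>.005)&(z<.016)&(u>195)&(u<435)&(v>90)&(v<145); nb,L,st,_=cv2.connectedComponentsWithStats(m.astype(np.uint8)); Q=P[L==L[118,280]]
H=P[(L==L[118,280])&(u<358)&(u>210)]; c=H[:,:2].mean(0); V=np.linalg.svd(H[:,:2]-c,full_matrices=False)[2][0]; V*=np.sign(V[1]); N=np.array([-V[1],V[0]])
a=(Q[:,:2]-c)@V; w=(H[:,:2]-c)@N; print('len',np.ptp(a),'width',np.ptp(w),'z',np.median(H[:,2]))
h=c+V*a.min()+N*(w.max()+w.min())/2; t=c+V*a.max(); com=(h+.130*V+ (h+V*(np.ptp(a)-.121)))/2
print('com',com.round(4),'ang',np.degrees(np.arctan2(V[1],V[0])))
E
python3 plan.py 0.63 -0.299 0.13 -20 12 raw
```

```text
len 0.24985622217951398 width 0.018145625332072632 z 0.011819690671338146
com [ 0.6323 -0.299 ] ang 69.53514587277438
yaw now 69.9 pos [ 0.6863 -0.3109  0.2474] row:  [ 0.0035 -0.004   0.0098  0.1308]  pure shift total [ 0.0569 -0.0082  0.1174] j6 -1.73
```

```bash
python3 -m handwheel '[[[0.0035,-0.004,0.01,0.1315,0.07],[0.0035,-0.004,0.01,0.1315,0.07],[0.0035,-0.004,0.01,0.1315,0.07],[0.0035,-0.004,0.01,0.1315,0.07],[0.0035,-0.004,0.01,0.1315,0.07],[0.0035,-0.004,0.01,0.1315,0.07],[0.0035,-0.004,0.01,0.1315,0.07],[0.0035,-0.004,0.01,0.1315,0.07],[0.0035,-0.004,0.01,0.1315,0.07],[0.0035,-0.004,0.01,0.1315,0.07],[0.0035,-0.004,0.01,0.1315,0.07],[0.0035,-0.004,0.01,0.1315,0.07]]]'
python3 -m handwheel '[[[0,0,0,0,0.05],[0,0,0,0,0.05],[0,0,0,0,0.05]]]'; python3 plan.py 0.6323 -0.299 0.003 -20.5 5
```

```text
t: 26.95
tcp_pos: [0.6302, -0.2985, 0.1273]
eef_rot: [0.0, 0.823, 0.568, 0.0]
wrist_force: [-0.4, -0.7, 0.4]
gripper_width: 0.0703
grasp_force: 0.0
t: 27.25
tcp_pos: [0.6307, -0.2996, 0.1282]
eef_rot: [0.001, 0.821, 0.571, 0.0]
wrist_force: [0.1, 0.1, -0.5]
gripper_width: 0.0514
grasp_force: 0.0
yaw now -20.4 pos [ 0.6307 -0.2996  0.1282] row:  [0.0002 0.0002 0.025  0.0005]  pure shift total [0.0011 0.0011 0.1252] j6 -0.17
```

```bash
python3 -m handwheel '[[[0.001,0.001,0.03,0,0.05],[0,0,0.03,0,0.05],[0,0,0.03,0,0.05],[0,0,0.02,0,0.05],[0,0,0.01,0,0.05],[0,0,0.0045,0,0.05],[0,0,0,0,0.05],[0,0,0,0,0.05],[0,0,0,0,0.005],[0,0,0,0,0.005],[0,0,0,0,0.005],[0,0,0,0,0.005]]]' 25
python3 -m handwheel '[[[0,0,0,0,0.005],[0,0,0,0,0.005],[0,0,-0.01,0,0.005],[0,0,-0.02,0,0.005],[0,0,-0.03,0,0.005],[0,0,-0.03,0,0.005],[0,0,-0.03,0,0.005],[0,0,-0.02,0,0.005],[0,0,0,0,0.005],[0,0,0,0,0.005]]]'; python3 plan.py 0.565 0.2171 0.15 -69.3 16
```

```text
t: 28.45
tcp_pos: [0.6315, -0.299, 0.0032]
eef_rot: [0.0, 0.822, 0.57, 0.0]
wrist_force: [0.3, -1.1, 0.6]
gripper_width: 0.0212
grasp_force: 0.2
t: 29.45
tcp_pos: [0.6313, -0.2988, 0.1431]
eef_rot: [0.0, 0.822, 0.57, 0.0]
wrist_force: [0.0, 0.7, -1.5]
gripper_width: 0.0175
grasp_force: 25.0
yaw now -20.6 pos [ 0.6313 -0.2988  0.1431] row:  [ 0.0212 -0.0259 -0.0004  0.0532]  pure shift total [ 0.4598 -0.2434 -0.007 ] j6 -0.17
```

```bash
python3 -m handwheel '[[[0.021,-0.026,0,0.053,0.005],[0.021,-0.026,0,0.053,0.005],[0.021,-0.026,0,0.053,0.005],[0.021,-0.026,0,0.053,0.005],[0.021,-0.026,0,0.053,0.005],[0.021,-0.026,0,0.053,0.005],[0.021,-0.026,0,0.053,0.005],[0.021,-0.026,0,0.053,0.005],[0.021,-0.026,0,0.053,0.005],[0.021,-0.026,0,0.053,0.005],[0.021,-0.026,0,0.053,0.005],[0.021,-0.026,0,0.053,0.005]]]'
python3 -m handwheel '[[[0.021,-0.026,0,0.053,0.005],[0.021,-0.026,0,0.053,0.005],[0.021,-0.026,0,0.053,0.005],[0.021,-0.026,0,0.053,0.005],[0,0,0,0,0.005],[0,0,0,0,0.005],[0,0,0,0,0.005],[0,0,0,0,0.005]]]'; python3 plan.py 0.565 0.2171 0.030 -69.3 5
python3 - <<'E'
from fit import *
P,im=shot('side','s7')
cv2.imwrite('pics/s7c.png',cv2.resize(im[80:260,200:480,::-1],None,fx=2.5,fy=2.5))
E
```

```text
t: 30.65
tcp_pos: [0.5361, 0.0854, 0.1418]
eef_rot: [-0.0, 0.959, 0.283, -0.001]
wrist_force: [0.2, 0.2, -1.5]
gripper_width: 0.0179
grasp_force: 25.0
t: 31.45
tcp_pos: [0.5612, 0.2143, 0.1426]
eef_rot: [0.0, 0.984, 0.181, -0.001]
wrist_force: [-0.0, -0.6, -1.1]
gripper_width: 0.0177
grasp_force: 25.0
yaw now -69.2 pos [0.5612 0.2143 0.1426] row:  [ 0.0009 -0.0003  0.0225  0.0004]  pure shift total [ 0.0046 -0.0013  0.1126] j6 1.47
```

View pics/s7c.png

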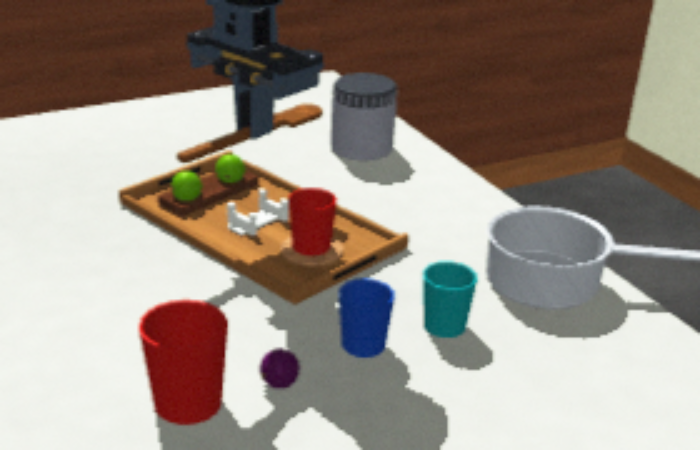

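The limes sit in the hollows at crop (187,186) and (229,168), the red cup stands upright on the coaster at (312,222), and the stick hangs level over the cradle. I'll lower it now.

```bash
python3 -m handwheel '[[[0.0045,-0.001,0.03,0,0.005],[0,0,0.03,0,0.005],[0,0,0.025,0,0.005],[0,0,0.015,0,0.005],[0,0,0.008,0,0.005],[0,0,0.004,0,0.005],[0,0,0.001,0,0.005],[0,0,0,0,0.005],[0,0,0,0,0.005],[0,0,0,0,0.005]]]'; python3 plan.py 0.565 0.2171 0.0295 -69.3 1
```

```text
t: 32.5
tcp_pos: [0.5658, 0.2179, 0.0305]
eef_rot: [-0.0, 0.983, 0.181, 0.0]
wrist_force: [-0.7, 0.4, -1.9]
gripper_width: 0.0181
grasp_force: 25.0
yaw now -69.2 pos [0.5658 0.2179 0.0305] row:  [-0.0011  0.0005  0.001   0.0025]  pure shift total [-0.0011  0.0005  0.001 ] j6 1.48
```

```bash
python3 -m handwheel '[[[-0.001,0,0.001,0,0.005],[0,0,0,0,0.005],[0,0,0,0,0.025],[0,0,0,0,0.035],[0,0,0,0,0.04],[0,0,0,0,0.04],[0,0,-0.02,0,0.04],[0,0,-0.04,0,0.04],[0,0,-0.05,0,0.04],[0,0,-0.05,0,0.04],[0,0,-0.05,0,0.04],[0,0,-0.03,0,0.04]]]'
python3 -m handwheel '[[[-0.04,0,0,0,0.04],[-0.04,0,0,0,0.04],[0,0,0,0,0.04],[0,0,0,0,0.04],[0,0,0,0,0.04],[0,0,0,0,0.04]]]'
python3 - <<'E'
from fit import *
P,im=shot('wrist','w4'); P2,im2=shot('side','s8'); P3,im3=shot('scene','s9')
cv2.imwrite('pics/fin.png',np.vstack([cv2.resize(im[:,:,::-1],(480,300)),cv2.resize(im2[80:260,200:488,::-1],(480,300))]))
print(T_wrist().round(3))
E
```

```text
t: 33.7
tcp_pos: [0.5653, 0.2177, 0.2731]
eef_rot: [-0.0, 0.983, 0.181, 0.002]
wrist_force: [0.5, -0.1, -0.0]
gripper_width: 0.0402
grasp_force: 0.0
t: 34.3
tcp_pos: [0.4906, 0.1892, 0.2687]
eef_rot: [-0.0, 0.984, 0.181, 0.0]
wrist_force: [-0.1, -0.5, 0.7]
gripper_width: 0.0398
grasp_force: 0.0
[[ 0.935  0.356 -0.     0.49 ]
 [ 0.356 -0.935 -0.     0.189]
 [-0.    -0.    -1.     0.269]
 [ 0.     0.     0.     1.   ]]
```

View pics/fin.png

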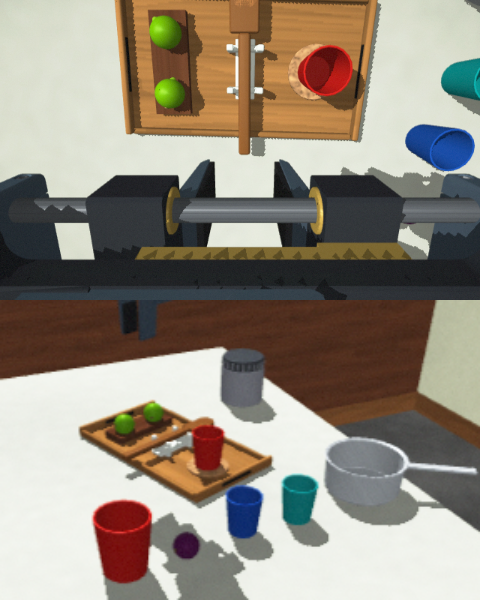

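The stick lies in the cradle notches, both limes are in their hollows and the cup is on the coaster. I'll check the numbers before handing in.

```bash
python3 - <<'E'
from fit import *
P,im=load('w4'); c,s=np.cos(.362),np.sin(.362); Rm=np.array([[c,s],[-s,c]])
hsv=cv2.cvtColor(im,cv2.COLOR_RGB2HSV); g=(hsv[...,0]>35)&(hsv[...,0]<70)&(hsv[...,1]>120)&(P[...,2]>.015)
for q in (g&(P[...,0]<.533),g&(P[...,0]>.533)):
    b=ball(P[q]); print('lime in rest',(Rm@(b[0][:2]-[.5329,.3256])).round(4),b[0][2]-.006)
r=((hsv[...,0]<6)|(hsv[...,0]>174))&(hsv[...,1]>200)&(P[...,2]>.03)&(P[...,1]>.05)&(P[...,0]>.5); b=rim(P[r]); print('cup',b, b[0][:2]-[.6,.1135])
loc=np.einsum('ij,...j',Rm,P[...,:2]-[.565,.2171]); 
k=(P[...,2]>.03)&(P[...,2]<.044)&(np.abs(loc[...,1])<.014)&(loc[...,0]<.045)&(loc[...,0]>-.15); L=loc[k]; Z=P[k][:,2]
i=(L[:,0]>-.125)
print('stick handle end x',L[:,0].min().round(4),'=>com',(L[:,0].min()+.13).round(4),'line',np.polyfit(L[i,0],L[i,1],1).round(4),'z/slope',np.polyfit(L[i,0],Z[i],1).round(4))
P,im=load('s8')
print('pass/blue side', ball(blob(P,im,312,227)),rim(blob(P,im,346,208)))
E
```

```text
lime in rest [-0.0427 -0.0005] 0.027000000000000003
lime in rest [ 0.0423 -0.0003] 0.027000000000000003
cup (array([0.6005, 0.1166, 0.0298]), np.float64(0.0855), np.float64(0.0008)) [0.0005 0.0031]
stick handle end x -0.1278 =>com 0.0022 line [0.0015 0.0006] z/slope [0.0011 0.0377]
pass/blue side (array([ 0.4454, -0.1289,  0.0229]), np.float64(0.001)) (array([ 0.5653, -0.1008,  0.03  ]), np.float64(0.0751), np.float64(0.0014))
```

All values are well within tolerance.

```bash
python3 -c "
from station import bot
print(bot.sign_off())"
```

```text
the job is handed in; nothing more can be done
None
```

The tray is laid and the job handed in (no verdict was returned): both limes, the red cup and the stick last measured within about 3 mm of their target positions, and the passion fruit and blue cup have not moved.

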